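# Shut the mill's filler caps and hold its crank over the spindle

### The arm

A 7-joint arm with a two-finger parallel gripper is mounted at the origin on the work surface. World frame = base frame: x ahead of the robot, y to its left, z up, the work surface at z = 0. Lengths are in m, angles in rad, forces in N, time in s.
With the tool pointing down it reaches from about 0.425 to 0.875 m from the base axis. Payload 4.7 kg.
Tool frame: the origin (TCP) lies at the very end of the fingers, on their centre line; the grasp point (between the pads) lies 19 mm behind it (hold_point_z is the distance from the TCP to the grasp point, in m); z points along the fingers, y is the line along which they close (so a half turn about z gives the same grasp; the last joint's range is limited). The gripper opens to 85 mm and grips with 20 to 120 N. Pads are 22 mm wide; open, the fingers measure 114 mm over their backs; the gripper's body (76 mm by 85 mm) begins 54 mm behind the grasp point. The pads swing forward as they close: fully open they stand 13 mm farther back than shut.
Start: joints at [1.277, 0.321, -0.07, 1.45, 0.023, 1.371, -0.057], TCP at [0.197, -0.619, 0.206] pointing down, gripper open.
Joint ranges: [-2.86, 2.86], [-0.3, 2.09], [-1.38, 1.24], [0.06, 2.45], [-1.56, 4.7], [0.09, 2.05], [-2.69, 2.69]. Speed limits (rad/s): [2.57, 2.57, 3.14, 3.14, 3.14, 3.14, 3.14].

### API

Orientations are given as a unit quaternion [x, y, z, w].
In Python, from workcell import observe, get_image, finish_job, boxes_of, silhouettes, pinpoint, hold_point_z gives the robot as it stands. The module is installed in compiled form; this text tells all that it offers.
- The arm moves only by the shell command python3 -m handwheel 'ROWS' [FORCE]. ROWS is JSON, a list that holds one entry, the list of rows, each a list of 7 numbers: the shift along the tool's x, y, z in mm, then the turn, a rotation vector about the tool's x, y, z in rad, then the finger opening in mm, from 0 to 85.4. In form: [[[tx, ty, tz, ax, ay, az, grip], ...]]. A call has 1 to 8 rows; each row shifts and turns the commanded pose from where the row before left it, along the tool's axes as they then stand; what a row does not reach is not made up. A row lasts 1/10 s, in which the tool goes at most 50 mm and 8.59 degrees, less where a joint would pass 70% of its speed; a pose out of reach is approached as far as the arm can. A call is refused whole if a number of a shift passes 50 or a number of a turn 0.15, either way. A call with a gripper value outside its range is refused whole. The fingers move at their own pace and stop on an object; FORCE is the grip in N (left out, the last holds). Time passes only in rows, so rows that do not move let the fingers close. It gives the time, the measured TCP pose, the force, the opening and the grip force at its end, in the units of the state.
- observe(): the state, without advancing time (a new reading comes with each control period).
- get_image(name): name is "scene" or "top"; returns a dict with "pixels" (384x512x3 uint8, red, green, blue), "z_map" (384x512 float32, m along the optical axis (not along the pixel's ray), 0 where there is no reading), "vertical_fov" (degrees; the focal length in pixels is half the picture's height over the tangent of half this angle, whatever the lens; pixels are square), "cx", "cy" (the principal point, pixels), "D" ([k1, k2, p1, p2, k3] as OpenCV has them; the pictures are not rectified), "cam_to_world" (4x4, takes a point from camera to world coordinates). Camera axes: x right, y down, z forward; pixel columns grow to the right and rows downward; lengths in m; the calibration is good to about 2 mm. A picture is of the moment at which its call begins.
- finish_job(): hands the job in; it is judged then, once.
Trained networks look in a picture, given as the dict that the camera call returned (one of the last four; its "shot" number tells which), for a name from the list of things; names that differ only in an ending like _2 or _b are one class to them, and where a whole thing is asked for, a point or a joint stands for the part that bears it (a point fixed in the world has none). Each returns a list of dicts, best first, with "score" (0 to 1); they miss things now and then, are a little off and sometimes report something else, mostly with a low value. They report only what shows in the picture. A call takes as long as a camera call. They do not tell look-alikes from the thing itself.
- boxes_of(picture, name): "position" ([column, row] in pixels, amid what is visible of it).
- silhouettes(picture, name): "pixels" (384x512 bool, what is visible of it) and "position" ([column, row] in pixels, amid what is visible of it).
- pinpoint(picture, name): "position" ([column, row] in pixels: a listed point, or the origin of a listed thing).
The state is a dict: "t": time; "joint_pos": joint angles; "qvel": joint speeds; "effort": joint torques, N m; "tcp_pos": TCP position; "ee_rot": TCP orientation; "force": force on the tool from outside, world axes, zero at the start; "wrist_torque": the same for the moment, N m; "gripper_width": opening from 0.0 (shut) to 1.0 (fully open); "grip_force": force on a finger pad.
Only numpy, scipy, OpenCV 4.12 (cv2) and the standard library are available. Lean on these libraries where they do the work, as an engineer would, in place of code of your own. Each camera call takes 0.05 s, during which the arm holds its last target. There are 200 camera calls.

### The job

Both filler caps on top of the hand mill are standing open and would foul the crank: press both fully shut first. Then pick up the mill's crank from the table by its balance point and bring its heavy hub over the mill's square spindle. Finish while still holding the crank there, level and still, the hub centred a few centimetres clear above the spindle and the caps still shut; do not put it on or let go, and leave the other things on the table where they are.

Things in the scene. Friction and masses are not known exactly. Their poses are not given: they have to be found in the camera images.
- mill: Hand mill, fixed: round wooden drum 128 mm across on a dark base 156 mm across, metal deck 144 mm across, its top 150 mm above the table. Origin: centre of its underside; z up; drawer front on its -x side. On the deck: the spindle in the middle, and a filler tube (32 mm across, mouth at 168 mm) 42 mm to each side, at +y and -y of the mill.
- spindle_top (a point): Centre of the top of the mill's upright square spindle (10 mm square, in the middle of the deck), 190 mm above the table.
- cap_left (a joint): Hinge of the black flip cap of the mill's +y filler tube: 0 = shut flat on the tube, 1.57 = upright, 2.0 = stop, leaning outwards. Stiff hinge (0.02 N m): stays where left. The cap is a disc 36 mm across, 5 mm thick, its centre 21 mm and its tab's end 47 mm from the hinge; shut, its top is 173 mm above the table.
- cap_left_hinge (a point): Middle of the left cap's hinge axis: in the mill's frame x 0, y +63 mm, z 170 mm (outer side of the +y tube). The axis lies along the mill's x; the cap swings from outside inwards over the tube as it shuts.
- cap_right (a joint): Hinge of the flip cap of the mill's -y filler tube, mirror image of cap_left: 0 = shut, 1.57 = upright, 2.0 = stop.
- cap_right_hinge (a point): Middle of the right cap's hinge axis: in the mill's frame x 0, y -63 mm, z 170 mm.
- crank: The mill's loose crank, 0.3 to 0.6 kg, lying level: dark round hub (42 mm across, 34 high, hollow below) at its -x end, straight bar along x (12 mm wide, 14 to 28 mm above the underside), and at the +x end a boss with an upright pale wooden knob 30 mm across, top at 72 mm. Hub axis to knob axis 160 mm. Origin: on the table, straight below the balance point; z up.
- balance (a point): Balance point (centre of mass along the bar) of the crank, in the middle of the bar's section, 21 mm above the underside: 46 mm from the hub's axis and 114 mm from the knob's axis.
- hub_foot (a point): Centre of the hub's underside: 46 mm from the crank's origin along its -x.
- beer_a: Bystander: amber swing-top bottle, 66 mm across, 250 mm tall. Origin at the centre of its underside.
- beer_b: Bystander: another amber swing-top bottle, same size.
- tumbler: Bystander: drinking glass, 68 mm across, 100 mm tall.
- dish: Bystander: white bowl, 120 mm across, 45 mm high.
- pepper: Bystander: small glass jar with a metal cap, 42 mm across, 75 mm tall.
- egg_cup: Bystander: blue egg cup, 44 mm across, 60 mm tall.
Things that resemble listed ones, but are neither listed nor needed, are in the scene too. Of the things that look like the crank, take the one that is farthest to the robot's left at the start.

How it is judged:
On the way, in this order (a step that is already met when the one before it is completed fails the run):
1. both filler caps are pressed shut while the crank still lies on the table (value of joint each of cap_left, cap_right below 0.08 rad and height (world z) of crank below 0.01 m), for 0.2 s.
2. the crank is lifted clear of the table, gripped within 22 mm of its balance point (height (world z) of crank above 0.04 m and contact force between the fingers and crank above 2 N and x of the grasp point in the frame of crank between -0.022 and 0.022 m), for 0.2 s.
At the end, for the whole second after the job is handed in: Both caps are shut (within 0.08 rad). The crank is held in the fingers, gripped within 22 mm of its balance point along the bar, level within 0.12 rad, at rest, not touching the mill, its hub's underside 10 to 80 mm above the spindle's top and centred on it within 12 mm (value of joint each of cap_left, cap_right below 0.08 rad and horizontal distance between hub_foot and spindle_top below 0.012 m and z of hub_foot in the frame of spindle_top between 0.01 and 0.08 m and angle between crank's own z axis and vertical below 0.12 rad and contact force between the fingers and crank above 2 N and contact force between crank and mill below 0.1 N and x of the grasp point in the frame of crank between -0.022 and 0.022 m and linear speed of crank below 0.03 m/s and angular speed of crank below 0.2 rad/s); the arm keeps its last pose, push and grip.
It fails at once if a bystander is moved more than 30 mm (distance of any of beer_a, beer_b, tumbler, dish, pepper, egg_cup from where it was at the start of the episode above 0.03 m).
It also fails if it takes over 56 s, if anything falls off the work surface, if the arm or the gripper's body presses on something with over 40 N, if the wrist force passes 120 N, or if a joint passes its speed limit or range.

## Working session

There is one attempt and no reset: what is moved stays moved. The work goes in short steps, Python scripts to look and compute and a shell command to move; the robot and the scene stay as the last step left them, time stands still between calls to the robot, and variables do not carry over. Pictures are saved under pics/ and viewed, at most 10 in all, crops included, and the job is handed in when it is done.

```bash
mkdir -p pics; cat > h.py <<'E'
import numpy as np, cv2
from workcell import *
def cam(p):
    f=192/np.tan(np.radians(p["vertical_fov"])/2)
    return np.array([[f,0,p["cx"]],[0,f,p["cy"]],[0,0,1.]]),np.array(p["D"],float),np.array(p["cam_to_world"])
def ray(p,uv):
    K,D,T=cam(p); q=cv2.undistortPoints(np.array([[uv]],float),K,D)[0,0]
    return T[:3,3],T[:3,:3]@np.array([q[0],q[1],1.])
def at_z(p,uv,z):
    o,d=ray(p,uv); return o+d*(z-o[2])/d[2]
def at_depth(p,uv):
    o,d=ray(p,uv); u,v=np.round(uv).astype(int); return o+d*p["z_map"][v,u]
def cloud(p):
    K,D,T=cam(p); v,u=np.mgrid[:384,:512]
    q=cv2.undistortPoints(np.stack([u.ravel(),v.ravel()],1).astype(float)[:,None],K,D)[:,0]
    z=p["z_map"].ravel()[:,None]; c=np.hstack([q,np.ones_like(z)])*z
    return (c@T[:3,:3].T+T[:3,3]).reshape(384,512,3)
def proj(p,X):
    K,D,T=cam(p); R=T[:3,:3].T; c=(np.atleast_2d(X)-T[:3,3])@R.T
    return cv2.projectPoints(c,np.zeros(3),np.zeros(3),K,D)[0][:,0]
E
python3 - <<'E'
from h import *
np.set_printoptions(precision=3,suppress=True)
print(observe(),hold_point_z)
ims=[]
for n in("scene","top"):
    p=get_image(n); ims.append(p["pixels"][:,:,::-1])
    print(n,p["cam_to_world"],p["vertical_fov"])
    for k in("mill","crank","cap_left","beer_a","tumbler","dish","pepper","egg_cup"):
        for b in boxes_of(p,k)[:4]: print(k,round(b["score"],2),np.round(b["position"]),at_depth(p,b["position"]))
    for k in("mill","spindle_top","cap_left_hinge","cap_right_hinge","crank","balance","hub_foot"):
        for b in pinpoint(p,k)[:4]: print("pt",k,round(b["score"],2),np.round(b["position"],1),at_depth(p,b["position"]))
    cv2.imwrite(f"pics/{n}0.png",cv2.resize(ims[-1],(800,600),interpolation=cv2.INTER_CUBIC))
E
```

```text
{'t': 0.0, 'joint_pos': array([ 1.277,  0.322, -0.07 ,  1.452,  0.023,  1.371, -0.057]), 'qvel': array([ 0.003,  0.002,  0.   , -0.001,  0.   ,  0.001, -0.001]), 'effort': array([  0.002, -49.358,  -0.381, -31.434,   0.013,   0.011,   0.   ]), 'tcp_pos': array([ 0.197, -0.619,  0.205]), 'ee_rot': array([ 0.988,  0.153, -0.   , -0.001]), 'force': array([ 0.342,  0.255, -0.191]), 'wrist_torque': array([-0.002, -0.073, -0.013]), 'grip_force': 0.0, 'gripper_width': 1.0027837552363954} 0.0187
scene [[-0.619  0.606 -0.5    1.161]
 [ 0.786  0.488 -0.381  0.494]
 [ 0.013 -0.628 -0.778  1.149]
 [ 0.     0.     0.     1.   ]] 43.71864074519346
mill 0.81 [280. 246.] [0.602 0.18  0.157]
mill 0.58 [200. 256.] [0.713 0.012 0.078]
mill 0.54 [261. 195.] [0.439 0.005 0.06 ]
crank 0.89 [188. 193.] [ 0.548 -0.187  0.026]
crank 0.65 [198. 132.] [ 0.329 -0.342  0.021]
cap_left 0.41 [313. 229.] [0.544 0.231 0.209]
beer_a 0.97 [138. 131.] [ 0.518 -0.413  0.121]
beer_a 0.68 [379. 268.] [0.499 0.4   0.145]
tumbler 0.8 [115. 160.] [ 0.628 -0.402  0.09 ]
tumbler 0.72 [185. 193.] [ 0.559 -0.19   0.032]
tumbler 
[... 1602 characters left out ...]
 178.] [0.551 0.155 0.152]
pt mill 0.91 [200.8 183.3] [0.539 0.139 0.149]
pt mill 0.6 [168.3 184.3] [0.534 0.221 0.166]
pt mill 0.39 [213.1 166.8] [0.575 0.102 0.186]
pt spindle_top 0.76 [185.9 172.9] [0.559 0.171 0.19 ]
pt cap_left_hinge 0.88 [166.6 179.4] [0.55  0.23  0.147]
pt cap_right_hinge 0.67 [213.9 166.9] [0.574 0.099 0.193]
pt crank 0.96 [373.8 269.8] [ 0.302 -0.346  0.025]
pt crank 0.83 [314.8 192.4] [ 0.532 -0.185 -0.002]
pt balance 0.88 [321.  191.2] [ 0.532 -0.199  0.026]
pt balance 0.8 [378.5 270.1] [ 0.302 -0.358  0.028]
pt balance 0.34 [166.5 183.6] [0.534 0.222 0.181]
pt hub_foot 0.87 [379.4 283.8] [ 0.264 -0.357  0.034]
pt hub_foot 0.65 [325.8 210.6] [ 0.474 -0.209  0.036]
```

View pics/scene0.png

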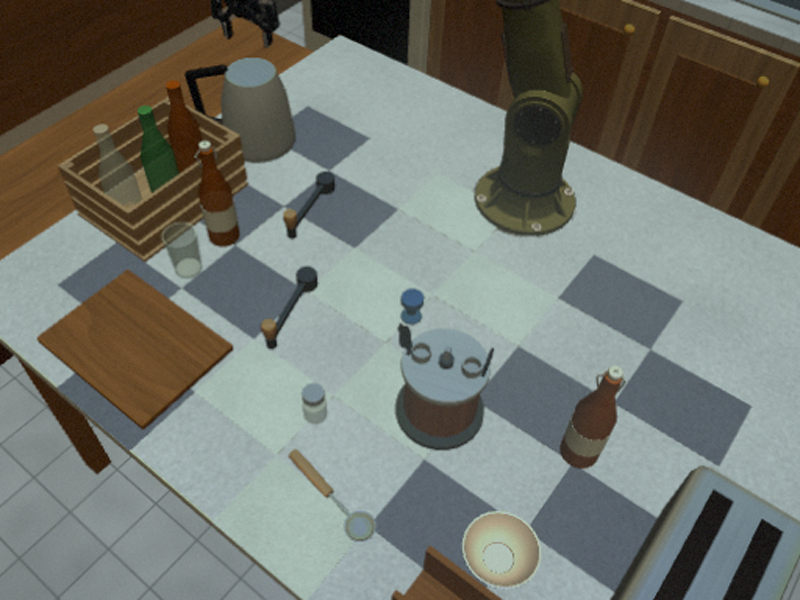

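View pics/top0.png

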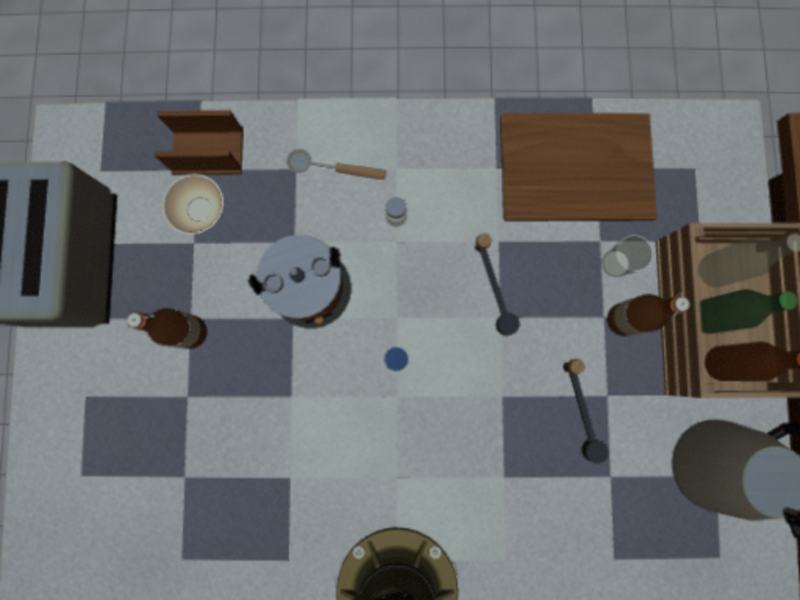

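Two things look like the crank. In the top picture (512x384 pixels) one has its balance at (321,191), y≈-0.19, and the other at (378,270), y≈-0.35. The first is farther to the robot's left (+y), so it is the one to take. I'll confirm it in an enlarged crop and measure from the depth.

```bash
python3 - <<'E'
from h import *
np.set_printoptions(precision=4,suppress=True)
from scipy.optimize import least_squares
for n in("top","scene"):
    p=get_image(n); X=cloud(p)
    P=X.reshape(-1,3)
    m=(np.hypot(P[:,0]-.56,P[:,1]-.166)<.11)
    d=P[m&(abs(P[:,2]-.15)<.006)]
    c,r=cv2.minEnclosingCircle(d[:,:2].astype(np.float32)); print(n,"deck",len(d),c,r,np.median(d[:,2]))
    s=P[m&(abs(P[:,2]-.19)<.006)&(np.hypot(P[:,0]-.56,P[:,1]-.166)<.025)]; print("spindle",len(s),s.mean(0),np.ptp(s,axis=0))
    for nm,y in(("L",.228),("R",.103)):
        q=P[m&(P[:,2]>.176)&(abs(P[:,1]-y)<.035)&(np.hypot(P[:,0]-.56,P[:,1]-.166)>.03)]
        print(nm,len(q),q.mean(0),q[np.argsort(q[:,2])[-4:]].mean(0), q[np.argsort(q[:,2])[:4]].mean(0))
    S=silhouettes(p,"crank")
    for s in S[:2]:
        q=X[s["pixels"]]; u,w=s["position"]
        if abs(q[:,1].mean()+.19)>.06: continue
        b=q[(q[:,2]>.018)&(q[:,2]<.034)]
        hub=q[(q[:,2]>.03)&(q[:,2]<.04)&(q[:,0]<.51)]; kn=q[q[:,2]>.06]
        print("crank",s["score"],len(q),"hub",len(hub),np.median(hub,0),(hub.max(0)+hub.min(0))/2,"knob",len(kn),(kn.max(0)+kn.min(0))/2)
        vx,vy,x0,y0=cv2.fitLine(b[(b[:,0]>.51)&(b[:,0]<.6)][:,:2].astype(np.float32),cv2.DIST_HUBER,0,.001,.001).ravel(); print("line",vx,vy,x0,y0)
    if n=="top":
        cv2.imwrite("pics/crop1.png",cv2.resize(p["pixels"][140:310,290:400,::-1],None,fx=3.5,fy=3.5,interpolation=cv2.INTER_CUBIC))
    else: cv2.imwrite("pics/crop2.png",cv2.resize(p["pixels"][195:290,240:330,::-1],None,fx=6,fy=6,interpolation=cv2.INTER_CUBIC))
E
```

```text
top deck 1962 (0.5580552816390991, 0.16601893305778503) 0.0721091702580452 0.15005020444847816
spindle 17 [0.5573 0.1651 0.1891] [0.0113 0.0103 0.0076]
L 70 [0.5351 0.2264 0.1989] [0.5344 0.2291 0.2178] [0.5329 0.2225 0.1779]
R 75 [0.5796 0.0991 0.1973] [0.5827 0.0915 0.2162] [0.5772 0.1066 0.1778]
crank 0.65 520 hub 154 [ 0.4843 -0.2073  0.0342] [ 0.486  -0.2076  0.0345] knob 71 [ 0.5195 -0.0909  0.5946]
line 0.9523537 0.3049957 0.5595209 -0.18327689
scene deck 1767 (0.5587849617004395, 0.16350765526294708) 0.07294149696826935 0.1517689124656021
spindle 23 [0.5594 0.1644 0.1904] [0.0143 0.0117 0.0097]
L 40 [0.5429 0.2283 0.2037] [0.5346 0.2273 0.2195] [0.5419 0.2237 0.1834]
R 105 [0.583  0.0968 0.197 ] [0.5855 0.0895 0.2179] [0.5785 0.1039 0.177 ]
crank 0.6 497 hub 120 [ 0.4889 -0.2096  0.0355] [ 0.4882 -0.2119  0.035 ] knob 69 [ 0.6394 -0.1628  0.0687]
line 0.9390701 0.34372565 0.56536686 -0.18470764
```

View pics/crop1.png

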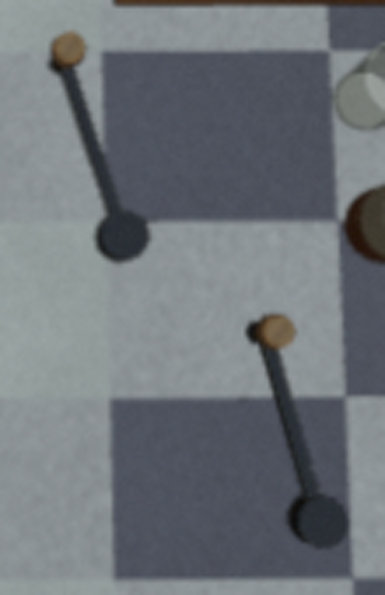

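View pics/crop2.png

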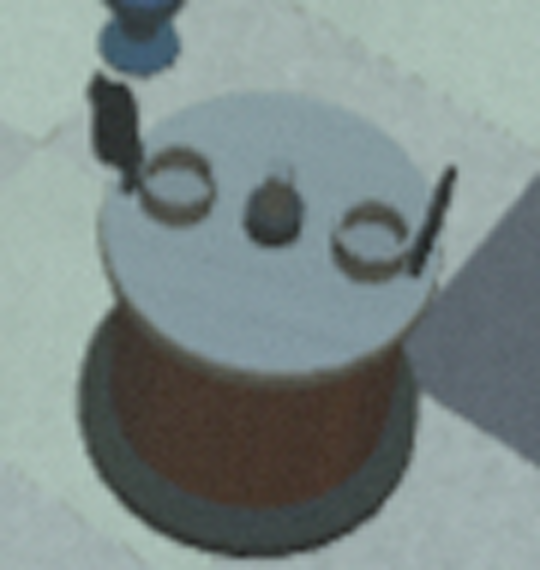

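The crop shows the target crank at upper left (hub (122,235), knob (68,48)) and the decoy at lower right, so the upper left one is farthest left. In the second crop both caps stand open: the left one nearly upright at (435,220), the right one leaning out at (115,120). Next I check what stands around the tool before moving.

```bash
cat >> h.py <<'E'
from scipy.spatial.transform import Rotation as Ro
def go(target,yaw=None):
    s=observe(); R=Ro.from_quat(s["ee_rot"]).as_matrix()
    d=R.T@(np.array(target)-s["tcp_pos"])*1000
    print("tool mm",np.round(d,1),"yaw x",np.arctan2(R[1,0],R[0,0]).round(4),"tilt",np.round(R[:,2],3),"tcp",np.round(s["tcp_pos"],4))
E
python3 - <<'E'
from h import *
np.set_printoptions(precision=3,suppress=True)
for n in("scene","top"):
    p=get_image(n);print(n,proj(p,[[.197,-.619,.206],[.197,-.619,.4]]))
    P=cloud(p).reshape(-1,3); P=P[(p["z_map"].ravel()>0)]
    H={}
    for x,y,z in P[(P[:,2]>.1)&(P[:,0]>-.1)&(P[:,0]<.8)&(abs(P[:,1])<.9)]:
        k=(round(x/.06)*.06,round(y/.06)*.06); H[k]=max(H.get(k,0),z)
    print({(round(a,2),round(b,2)):round(float(z),2) for (a,b),z in sorted(H.items()) if z>.15})
u=np.array([-.324,.946]);c=np.array([.558,.165])
go([*(c-u*.115),.25]);go([*(c-u*.042),.173]);go([.530,-.195,.005])
E
```

```text
scene [[160.354  36.52 ]
 [152.83  -17.759]]
{(-0.06, 0.0): 0.43, (-0.06, 0.06): 0.3, (0.0, -0.12): 0.39, (0.0, -0.06): 0.46, (0.0, 0.0): 0.48, (0.0, 0.06): 0.34, (0.06, -0.12): 0.46, (0.06, -0.06): 0.48, (0.06, 0.0): 0.48, (0.06, 0.06): 0.31, (0.18, -0.72): 0.3, (0.18, -0.66): 0.33, (0.18, -0.6): 0.35, (0.18, -0.54): 0.35, (0.24, -0.66): 0.34, (0.24, -0.6): 0.36, (0.24, -0.54): 0.2, (0.3, -0.72): 0.19, (0.3, -0.66): 0.2, (0.3, -0.6): 0.2, (0.3, -0.54): 0.19, (0.36, -0.6): 0.16, (0.42, -0.66): 0.25, (0.42, -0.6): 0.26, (0.48, -0.6): 0.26, (0.48, -0.54): 0.16, (0.48, -0.42): 0.25, (0.48, 0.12): 0.16, (0.48, 0.18): 0.16, (0.48, 0.36): 0.25, (0.48, 0.42): 0.25, (0.48, 0.54): 0.19, (0.48, 0.6): 0.19, (0.48, 0.66): 0.19, (0.48, 0.72): 0.19, (0.54, -0.6): 0.26, (0.54, -0.54): 0.16, (0.54, -0.48): 0.15, (0.54, -0.42): 0.24, (0.54, 0.12): 0.2, (0.54, 0.18): 0.2, (0.54, 0.24): 0.22, (0.54, 0.54): 0.19, (0.54, 0.6): 0.19, (0.54, 0.66): 0.19, (0.54, 0.72): 0.19, (0.6, -0.66): 0.25, (0.6, -0.6): 0.26, (0.6, 0.06): 0.22, (0.6, 0.12): 0.22, (0.6, 0.18): 0.17, (0.6, 0.24): 0.16, (0.6, 0.54): 0.19, 
[... 856 characters left out ...]
19, (0.54, 0.24): 0.22, (0.54, 0.54): 0.19, (0.54, 0.6): 0.19, (0.54, 0.66): 0.19, (0.6, -0.66): 0.17, (0.6, -0.6): 0.25, (0.6, 0.06): 0.22, (0.6, 0.12): 0.22, (0.6, 0.18): 0.16, (0.6, 0.24): 0.16, (0.6, 0.54): 0.19, (0.6, 0.6): 0.19, (0.6, 0.66): 0.19, (0.66, 0.54): 0.19, (0.66, 0.6): 0.19, (0.66, 0.66): 0.19, (0.72, 0.54): 0.19, (0.72, 0.6): 0.19, (0.72, 0.66): 0.19, (0.78, 0.54): 0.18, (0.78, 0.6): 0.18, (0.78, 0.66): 0.18}
tool mm [ 584.4 -523.2  -44.4] yaw x 0.3078 tilt [-0. -0. -1.] tcp [ 0.197 -0.62   0.206]
tool mm [ 582.7 -596.2   32.6] yaw x 0.3078 tilt [-0. -0. -1.] tcp [ 0.197 -0.62   0.206]
tool mm [ 446.1 -303.6  200.6] yaw x 0.3078 tilt [-0. -0. -1.] tcp [ 0.197 -0.62   0.206]
```

```bash
python3 -m handwheel '[[[0,0,-50,0,0,0,0],[0,0,-50,0,0,0,0],[30,-27,0,0,0,0,0],[30,-27,0,0,0,0,0],[30,-27,0,0,0,0,0],[30,-27,0,0,0,0,0],[30,-27,0,0,0,0,0],[30,-27,0,0,0,0,0]]]' 40
python3 -m handwheel '[[[30,-27,0,0,0,0,0],[30,-27,0,0,0,0,0],[30,-27,0,0,0,0,0],[30,-27,0,0,0,0,0],[30,-27,0,0,0,0,0],[30,-27,0,0,0,0,0],[30,-27,0,0,0,0,0],[0,0,0,0,0,0,0]]]'
python3 -c "
from h import *
u=np.array([-.324,.946]);c=np.array([.558,.165])
go([*(c-u*.115),.25])"
```

```text
t: 2.7
tcp_pos: [0.32, -0.409, 0.3059]
ee_rot: [0.988, 0.153, 0.0, 0.0]
force: [-1.1, -0.6, 0.4]
gripper_width: 0.0
grip_force: 0.0
t: 3.5
tcp_pos: [0.465, -0.16, 0.3062]
ee_rot: [0.987, 0.159, 0.001, -0.001]
force: [-0.5, 0.7, 0.1]
gripper_width: 0.001
grip_force: 0.0
tool mm [ 191.3 -164.5   56.8] yaw x 0.3186 tilt [ 0.002  0.002 -1.   ] tcp [ 0.465  -0.16    0.3062]
```

```bash
python3 -m handwheel '[[[32,-27,0,0,0,0,0],[32,-27,0,0,0,0,0],[32,-27,0,0,0,0,0],[32,-27,0,0,0,0,0],[32,-27,0,0,0,0,0],[32,-27,0,0,0,0,0],[0,0,30,0,0,0,0],[0,0,30,0,0,0,0]]]'
python3 -c "
from h import *
u=np.array([-.324,.946]);c=np.array([.558,.165])
go([*(c-u*.115),.2]);go([*(c-u*.045),.2])"
```

```text
t: 4.3
tcp_pos: [0.5971, 0.0473, 0.2452]
ee_rot: [0.988, 0.155, 0.001, -0.0]
force: [0.4, -0.6, 0.3]
gripper_width: -0.002
grip_force: 0.0
tool mm [ 0.9 -9.  45.3] yaw x 0.3108 tilt [ 0.002  0.001 -1.   ] tcp [0.5971 0.0473 0.2452]
tool mm [ -0.4 -79.   45.3] yaw x 0.3108 tilt [ 0.002  0.001 -1.   ] tcp [0.5971 0.0473 0.2452]
```

```bash
python3 -m handwheel '[[[0,0,24,0,0,0,0],[0,0,23,0,0,0,0],[0,-18,0,0,0,0,0],[0,-16,0,0,0,0,0],[0,-16,0,0,0,0,0],[0,-16,0,0,0,0,0],[0,-14,0,0,0,0,0],[0,0,0,0,0,0,0]]]'
python3 -m handwheel '[[[0,0,7,0,0,0,0],[0,0,7,0,0,0,0],[0,0,5,0,0,0,0],[0,0,3,0,0,0,0],[0,0,0,0,0,0,0]]]'
python3 -c "
from h import *
u=np.array([-.324,.946]);c=np.array([.558,.165])
go([*(c-u*.042),.173])"
```

```text
t: 5.1
tcp_pos: [0.571, 0.1257, 0.1995]
ee_rot: [0.988, 0.156, 0.001, -0.0]
force: [-0.7, -0.5, 0.2]
gripper_width: -0.003
grip_force: 0.0
t: 5.6
tcp_pos: [0.5716, 0.1214, 0.1757]
ee_rot: [0.988, 0.153, -0.001, -0.0]
force: [0.3, -0.1, 0.4]
gripper_width: 0.004
grip_force: 0.0
tool mm [ 1.2 -3.7  2.7] yaw x 0.3071 tilt [-0.001 -0.    -1.   ] tcp [0.5716 0.1214 0.1757]
```

```bash
python3 -m handwheel '[[[0,0,3,0,0,0,0],[0,0,1,0,0,0,0],[0,0,0,0,0,0,0]]]'
python3 - <<'E'
from h import *
p=get_image("scene");cv2.imwrite("pics/s2.png",cv2.resize(p["pixels"][180:290,230:340,::-1],None,fx=5,fy=5,interpolation=cv2.INTER_CUBIC))
E
```

```text
t: 5.9
tcp_pos: [0.5718, 0.1219, 0.1725]
ee_rot: [0.988, 0.153, -0.0, 0.0]
force: [0.0, 0.3, 0.0]
gripper_width: 0.002
grip_force: 0.0
```

View pics/s2.png

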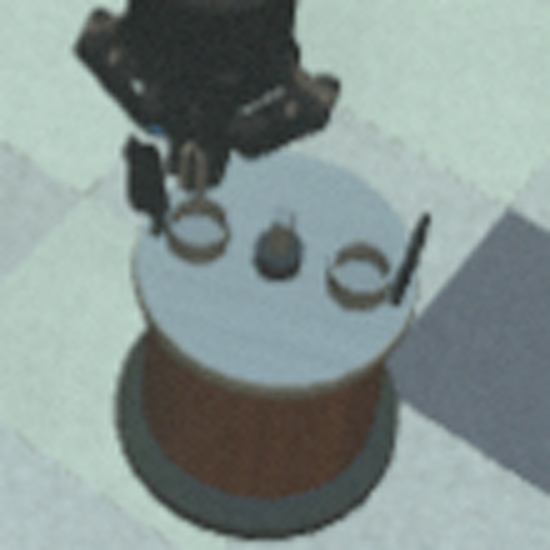

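The picture shows the fingertips at crop (200,175), beyond the right tube (195,230), and the right cap still open at (145,185). I'll compare this with the reported tool position.

```bash
python3 - <<'E'
from h import *
np.set_printoptions(precision=3,suppress=True)
s=observe();print(s["tcp_pos"],s["joint_pos"],s["force"])
for n in("scene","top"):
    p=get_image(n);t=s["tcp_pos"];uv=proj(p,[t,t+[0,0,.03],[.5716,.125,.168],[.5784,.1054,.17]]);print(n,uv,(uv-[230,180])*5)
    X=cloud(p);m=(np.hypot(X[...,0]-t[0],X[...,1]-t[1])<.12)&(X[...,2]>.225)&(X[...,2]<.6)
    q=X[m];print(len(q));
    for a in np.arange(.16,.34,.02):
        r=X[(np.hypot(X[...,0]-t[0],X[...,1]-t[1])<.15)&(abs(X[...,2]-a-.01)<.01)]
        if len(r):print(a.round(2),len(r),np.median(r,0),r.min(0),r.max(0))
    cv2.imwrite(f"pics/{n}3.png",cv2.resize(p["pixels"][120:280,120:320,::-1],None,fx=3.7,fy=3.7,interpolation=cv2.INTER_CUBIC))
E
```

```text
[0.572 0.122 0.173] [ 0.387  0.282 -0.76   1.643  0.2    1.297 -1.67 ] [-0.636 -0.715  0.14 ]
scene [[268.565 222.036]
 [269.197 214.94 ]
 [269.504 223.641]
 [261.651 220.909]] [[192.825 210.18 ]
 [195.986 174.7  ]
 [197.521 218.207]
 [158.257 204.545]]
5396
0.16 252 [0.561 0.164 0.167] [0.528 0.099 0.16 ] [0.588 0.227 0.179]
0.18 99 [0.57  0.103 0.191] [0.523 0.092 0.18 ] [0.599 0.233 0.2  ]
0.2 102 [0.581 0.12  0.211] [0.532 0.085 0.201] [0.596 0.233 0.22 ]
0.22 57 [0.581 0.125 0.228] [0.531 0.109 0.22 ] [0.586 0.229 0.24 ]
0.24 177 [0.579 0.122 0.253] [0.554 0.084 0.24 ] [0.595 0.157 0.26 ]
0.26 173 [0.584 0.121 0.27 ] [0.551 0.073 0.26 ] [0.6   0.174 0.28 ]
0.28 311 [0.583 0.129 0.292] [0.543 0.06  0.28 ] [0.603 0.182 0.3  ]
0.3 140 [0.58  0.143 0.306] [0.554 0.075 0.3  ] [0.596 0.167 0.319]
0.32 99 [0.598 0.146 0.335] [0.555 0.092 0.32 ] [0.611 0.159 0.34 ]
top [[206.038 169.18 ]
 [204.426 166.939]
 [205.123 169.633]
 [212.587 166.865]] [[-119.812  -54.098]
 [-127.87   -65.306]
 [-124.383  -51.837]
 [ -87.064  -65.674]]
1693
0.18 12 [0.529 0.225 0.197] [0.52  0.22  0.191] [0.55  0.234 0.199]
0.2 34 [0.535 0.227 0.208] [0.522 0.089 0.2  ] [0.579 0.233 0.22 ]
0.22 1 [0.531 0.228 0.221] [0.531 0.228 0.221] [0.531 0.228 0.221]
0.24 1 [0.572 0.084 0.26 ] [0.572 0.084 0.26 ] [0.572 0.084 0.26 ]
0.26 15 [0.574 0.082 0.274] [0.571 0.071 0.263] [0.579 0.088 0.278]
0.28 94 [0.584 0.074 0.291] [0.574 0.063 0.28 ] [0.601 0.087 0.3  ]
0.3 21 [0.586 0.085 0.306] [0.574 0.08  0.3  ] [0.592 0.09  0.316]
```

View pics/top3.png

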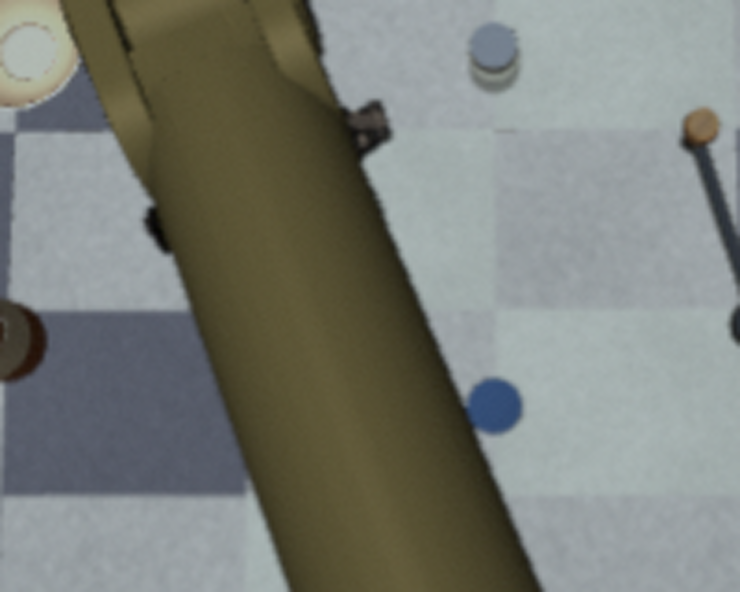

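The projection of the reported TCP lies about 20–25 mm below the visible fingertips, and there was no contact force, so the fingers went over the cap. I'll back out and measure the true tip height there.

```bash
python3 -m handwheel '[[[0,0,-14,0,0,0,0],[0,0,-14,0,0,0,0],[0,20,0,0,0,0,0],[0,20,0,0,0,0,0],[0,20,0,0,0,0,0],[0,18,0,0,0,0,0],[0,0,0,0,0,0,0]]]'
python3 - <<'E'
from h import *
np.set_printoptions(precision=3,suppress=True)
s=observe();t=s["tcp_pos"];print(t)
p=get_image("scene");X=cloud(p);uv=proj(p,[t]);print((uv-[230,160])*5)
for a in np.arange(.15,.3,.01):
    r=X[(np.hypot(X[...,0]-t[0],X[...,1]-t[1])<.03)&(abs(X[...,2]-a-.005)<.005)]
    if len(r):print(a.round(2),len(r),r.mean(0),r.min(0),r.max(0))
cv2.imwrite("pics/s4.png",cv2.resize(p["pixels"][160:270,230:340,::-1],None,fx=5,fy=5,interpolation=cv2.INTER_CUBIC))
E
```

```text
t: 6.75
tcp_pos: [0.5968, 0.0439, 0.2013]
ee_rot: [0.989, 0.151, 0.0, 0.001]
force: [0.2, 0.5, -0.1]
gripper_width: 0.005
grip_force: 0.0
[0.597 0.044 0.201]
[[ 39.889 228.376]]
0.22 1 [0.6   0.049 0.228] [0.6   0.049 0.228] [0.6   0.049 0.228]
0.23 14 [0.606 0.046 0.237] [0.599 0.034 0.234] [0.61  0.057 0.24 ]
0.24 32 [0.603 0.047 0.245] [0.591 0.032 0.24 ] [0.609 0.057 0.25 ]
0.25 29 [0.603 0.048 0.255] [0.59  0.033 0.25 ] [0.611 0.058 0.26 ]
0.26 25 [0.605 0.047 0.265] [0.597 0.033 0.26 ] [0.61  0.058 0.27 ]
0.27 53 [0.604 0.047 0.276] [0.582 0.023 0.271] [0.616 0.071 0.28 ]
0.28 86 [0.601 0.049 0.285] [0.576 0.017 0.28 ] [0.619 0.073 0.29 ]
0.29 25 [0.607 0.051 0.296] [0.581 0.032 0.291] [0.616 0.072 0.3  ]
```

View pics/s4.png

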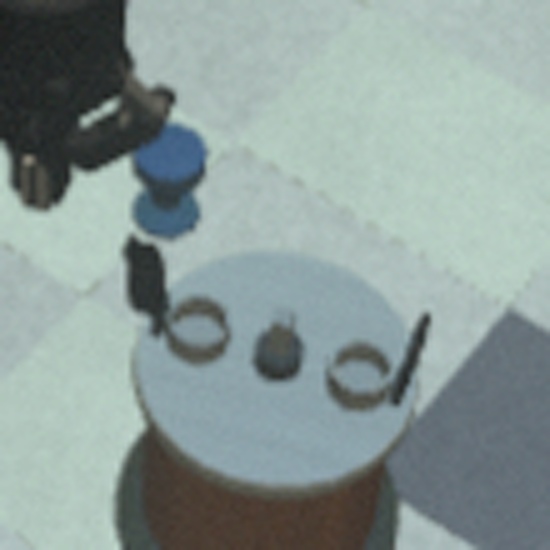

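The fingertips show at crop (40,205), at z≈0.23, while the reported TCP is at 0.201. The true tip is therefore about 29 mm higher, with xy agreeing. I'll sweep the cap lower by that amount.

```bash
python3 -m handwheel '[[[0,0,16,0,0,0,0],[0,0,16,0,0,0,0],[0,-18,0,0,0,0,0],[0,-16,0,0,0,0,0],[0,-16,0,0,0,0,0],[0,-16,0,0,0,0,0],[0,-12,0,0,0,0,0],[0,0,0,0,0,0,0]]]'
python3 -m handwheel '[[[0,0,7,0,0,0,0],[0,0,6,0,0,0,0],[0,0,4,0,0,0,0],[0,0,3,0,0,0,0],[0,0,0,0,0,0,0]]]'
python3 -c "
from h import *
u=np.array([-.324,.946]);c=np.array([.558,.165])
go([*(c-u*.042),.145])"
```

```text
t: 7.6
tcp_pos: [0.5711, 0.1255, 0.1692]
ee_rot: [0.988, 0.155, 0.0, -0.001]
force: [0.2, 0.4, -0.0]
gripper_width: 0.0
grip_force: 0.0
t: 8.1
tcp_pos: [0.5717, 0.1215, 0.1479]
ee_rot: [0.988, 0.153, -0.001, 0.0]
force: [0.4, 0.8, -0.1]
gripper_width: -0.001
grip_force: 0.0
tool mm [ 1.1 -3.6  2.9] yaw x 0.3072 tilt [-0.001 -0.    -1.   ] tcp [0.5717 0.1215 0.1479]
```

```bash
python3 -m handwheel '[[[0,0,2,0,0,0,0],[0,0,2,0,0,0,0],[0,0,1,0,0,0,0],[0,0,0,0,0,0,0]]]'; python3 -m handwheel '[[[0,0,1,0,0,0,0],[0,0,1,0,0,0,0],[0,0,0,0,0,0,0]]]'
```

```text
t: 8.5
tcp_pos: [0.5721, 0.1216, 0.1472]
ee_rot: [0.988, 0.153, 0.0, 0.001]
force: [-6.6, -3.4, 18.9]
gripper_width: 0.001
grip_force: 9.5
t: 8.8
tcp_pos: [0.5722, 0.1216, 0.147]
ee_rot: [0.988, 0.153, 0.001, 0.002]
force: [-11.8, -3.6, 29.1]
gripper_width: 0.004
grip_force: 14.2
```

Contact at 29 N: the right cap is pressed shut with the tip truly at 0.173 (reported 0.147), so the offset is +26 mm. Now over to the left cap.

```bash
python3 -m handwheel '[[[0,0,-25,0,0,0,0],[0,0,-30,0,0,0,0],[0,0,-25,0,0,0,0],[0,-40,0,0,0,0,0],[0,-40,0,0,0,0,0],[0,-40,0,0,0,0,0],[0,-40,0,0,0,0,0],[0,0,0,0,0,0,0]]]'
python3 -c "
from h import *
u=np.array([-.324,.946]);c=np.array([.558,.165])
go([*(c+u*.115),.172])
p=get_image('scene');cv2.imwrite('pics/s5.png',cv2.resize(p['pixels'][160:270,230:340,::-1],None,fx=5,fy=5,interpolation=cv2.INTER_CUBIC))"
```

```text
t: 9.6
tcp_pos: [0.5195, 0.2818, 0.2221]
ee_rot: [0.987, 0.158, -0.0, -0.002]
force: [-0.1, 0.9, 0.9]
gripper_width: 0.001
grip_force: 0.0
tool mm [-1.3  8.2 50.1] yaw x 0.3183 tilt [-0.001  0.004 -1.   ] tcp [0.5195 0.2818 0.2221]
```

View pics/s5.png

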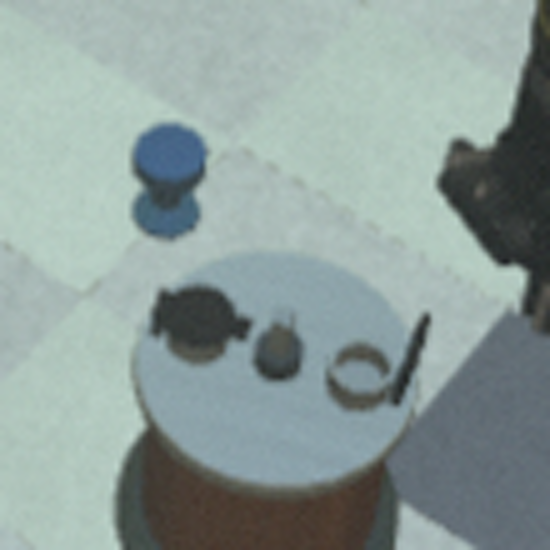

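The right cap at (200,315) is shut flat, the left still upright at (410,360). I'll repeat the move on the left.

```bash
python3 -m handwheel '[[[0,8,17,0,0,0,0],[0,0,18,0,0,0,0],[0,0,18,0,0,0,0],[0,18,0,0,0,0,0],[0,18,0,0,0,0,0],[0,18,0,0,0,0,0],[0,18,0,0,0,0,0],[0,0,0,0,0,0,0]]]'
python3 -m handwheel '[[[0,0,7,0,0,0,0],[0,0,7,0,0,0,0],[0,0,5,0,0,0,0],[0,0,3,0,0,0,0],[0,0,0,0,0,0,0]]]'
python3 -c "
from h import *
u=np.array([-.324,.946]);c=np.array([.558,.165])
go([*(c+u*.042),.147])"
```

```text
t: 10.45
tcp_pos: [0.5495, 0.1932, 0.1682]
ee_rot: [0.989, 0.15, -0.0, 0.001]
force: [0.9, -0.2, 0.4]
gripper_width: -0.002
grip_force: 0.0
t: 10.95
tcp_pos: [0.547, 0.1989, 0.1473]
ee_rot: [0.988, 0.154, -0.0, 0.0]
force: [-3.0, -1.7, 6.6]
gripper_width: 0.006
grip_force: 3.7
tool mm [-0.7 -6.3  0.3] yaw x 0.3092 tilt [-0.001 -0.001 -1.   ] tcp [0.547  0.1989 0.1473]
```

```bash
python3 -m handwheel '[[[0,0,3,0,0,0,0],[0,0,2,0,0,0,0],[0,0,0,0,0,0,0],[0,0,-25,0,0,0,0],[0,0,-35,0,0,0,0],[0,0,-40,0,0,0,0],[0,0,0,0,0,0,0]]]'
python3 -c "
from h import *
go([.530,-.195,.12])"
```

```text
t: 11.65
tcp_pos: [0.5499, 0.2007, 0.247]
ee_rot: [0.988, 0.154, 0.004, -0.001]
force: [0.5, 0.0, -0.4]
gripper_width: -0.002
grip_force: 0.0
tool mm [-140.4  370.9  125.7] yaw x 0.3091 tilt [ 0.009  0.003 -1.   ] tcp [0.5499 0.2007 0.247 ]
```

```bash
python3 -m handwheel '[[[-14,37,0,0,0,0,0],[-14,37,0,0,0,0,0],[-14,37,0,0,0,0,0],[-14,37,0,0,0,0,0],[-14,37,0,0,0,0,0],[-14,37,0,0,0,0,50],[-14,37,0,0,0,0,50],[-14,37,0,0,0,0,50]]]'
python3 -m handwheel '[[[-14,37,0,0,0,0,50],[-14,37,0,0,0,0,50],[0,0,40,0,0,0,50],[0,0,40,0,0,0,50],[0,0,30,0,0,0,50],[0,0,0,0,0,0,50]]]'
python3 - <<'E'
from h import *
np.set_printoptions(precision=3,suppress=True)
go([.530,-.195,.04])
p=get_image("scene");X=cloud(p);P=X.reshape(-1,3)
m=np.hypot(P[:,0]-.558,P[:,1]-.165)<.1
print("mill top",np.sort(P[m][:,2])[-6:])
for nm,c in(("L",(.5444,.2047)),("R",(.5716,.1253))):
    q=P[np.hypot(P[:,0]-c[0],P[:,1]-c[1])<.015]; print(nm,len(q),np.median(q[:,2]),q[:,2].max())
q=P[(np.hypot(P[:,0]-.486,P[:,1]+.2085)<.04)&(P[:,2]>.031)&(P[:,2]<.04)];print("hub",len(q),(q.max(0)+q.min(0))/2)
q=P[(np.hypot(P[:,0]-.64,P[:,1]+.163)<.04)&(P[:,2]>.062)&(P[:,2]<.08)];print("knob",len(q),(q.max(0)+q.min(0))/2)
s=observe();t=s["tcp_pos"]
for a in np.arange(.13,.2,.01):
    r=X[(np.hypot(X[...,0]-t[0],X[...,1]-t[1])<.06)&(abs(X[...,2]-a-.005)<.005)]
    if len(r):print(a.round(2),len(r),r.min(0),r.max(0))
cv2.imwrite("pics/s6.png",cv2.resize(p["pixels"][130:290,150:350,::-1],None,fx=3.7,fy=3.7,interpolation=cv2.INTER_CUBIC))
E
```

```text
t: 12.45
tcp_pos: [0.5301, -0.1187, 0.2407]
ee_rot: [0.988, 0.154, -0.0, -0.0]
force: [1.0, -0.1, -0.6]
gripper_width: 0.504
grip_force: 0.0
t: 13.05
tcp_pos: [0.5225, -0.195, 0.1262]
ee_rot: [0.988, 0.154, -0.004, -0.003]
force: [-0.3, 0.6, -0.5]
gripper_width: 0.587
grip_force: 0.0
tool mm [ 7.8  2.9 86.1] yaw x 0.3088 tilt [-0.009  0.004 -1.   ] tcp [ 0.522 -0.195  0.126]
mill top [0.194 0.194 0.194 0.195 0.196 0.196]
L 124 0.17391174690526046 0.17924562402663446
R 124 0.1743467446944718 0.18015400171638796
hub 118 [ 0.495 -0.21   0.036]
knob 66 [ 0.64  -0.162  0.069]
0.15 5 [ 0.518 -0.223  0.158] [ 0.527 -0.164  0.16 ]
0.16 27 [ 0.51  -0.228  0.161] [ 0.544 -0.16   0.17 ]
0.17 36 [ 0.504 -0.232  0.17 ] [ 0.544 -0.158  0.18 ]
0.18 34 [ 0.51 -0.23  0.18] [ 0.543 -0.158  0.19 ]
0.19 28 [ 0.518 -0.243  0.19 ] [ 0.549 -0.155  0.2  ]
0.2 75 [ 0.503 -0.251  0.2  ] [ 0.555 -0.141  0.21 ]
```

View pics/s6.png

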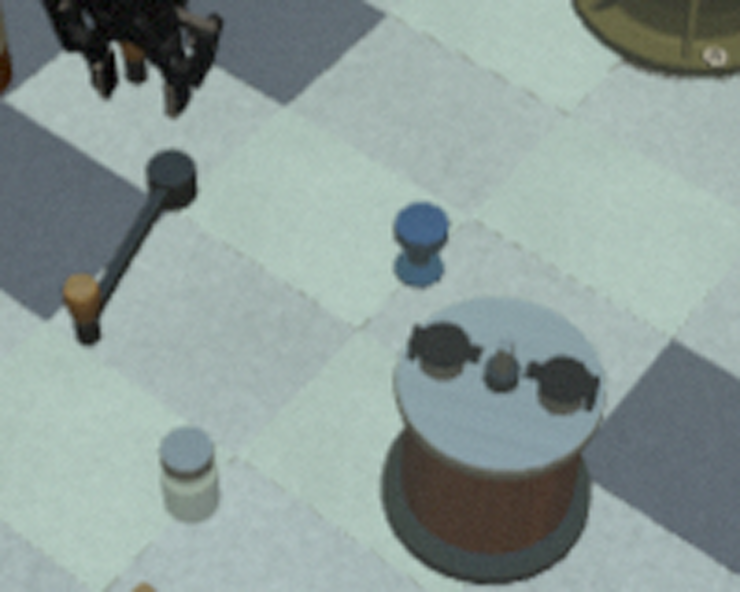

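Both caps are shut at (445,345) and (565,380), and the crank still lies at hub (172,180), knob (83,300). The gripper, 50 mm open, is above and just beyond it. I'll align and descend.

```bash
python3 -m handwheel '[[[9,3,0,0,0,0,50],[0,0,30,0,0,0,50],[0,0,30,0,0,0,50],[0,0,30,0,0,0,50],[0,0,0,0,0,0,50]]]'
python3 -c "
from h import *
go([.531,-.1956,-.02])"
```

```text
t: 13.6
tcp_pos: [0.5349, -0.1962, 0.0398]
ee_rot: [0.988, 0.153, -0.002, -0.001]
force: [-0.5, 0.0, -0.7]
gripper_width: 0.585
grip_force: 0.0
tool mm [-3.4 -1.6 59.8] yaw x 0.3082 tilt [-0.003  0.002 -1.   ] tcp [ 0.5349 -0.1962  0.0398]
```

```bash
python3 -m handwheel '[[[-3,-1,20,0,0,0,50],[0,0,20,0,0,0,50],[0,0,10,0,0,0,50],[0,0,8,0,0,0,50],[0,0,0,0,0,0,50]]]'
python3 -c "
from h import *
go([.531,-.1956,-.02])"
```

```text
t: 14.1
tcp_pos: [0.5333, -0.197, -0.016]
ee_rot: [0.988, 0.153, 0.0, 0.0]
force: [0.7, -0.5, 0.5]
gripper_width: 0.589
grip_force: 0.0
tool mm [-1.7 -2.   4. ] yaw x 0.3078 tilt [ 0. -0. -1.] tcp [ 0.5333 -0.197  -0.016 ]
```

```bash
python3 -m handwheel '[[[-2,-2,2,0,0,0,50],[0,0,0,0,0,0,0],[0,0,0,0,0,0,0],[0,0,0,0,0,0,0],[0,0,0,0,0,0,0],[0,0,0,0,0,0,0],[0,0,0,0,0,0,0]]]' 100
```

```text
t: 14.8
tcp_pos: [0.5306, -0.1959, -0.0175]
ee_rot: [0.988, 0.153, 0.0, 0.0]
force: [-2.6, 0.6, 6.1]
gripper_width: 0.112
grip_force: 98.5
```

```bash
python3 -m handwheel '[[[0,0,-5,0,0,0,0],[0,0,-10,0,0,0,0],[0,0,-20,0,0,0,0],[0,0,-20,0,0,0,0],[0,0,-20,0,0,0,0],[0,0,0,0,0,0,0],[0,0,0,0,0,0,0],[0,0,0,0,0,0,0]]]'
cat > crank.py <<'E'
from h import *
np.set_printoptions(precision=4,suppress=True)
s=observe();t=s["tcp_pos"];print(t,s["force"],s["wrist_torque"],s["gripper_width"])
R=Ro.from_quat(s["ee_rot"]).as_matrix();X0=R[:,0]
for n in("scene","top"):
    p=get_image(n);P=cloud(p).reshape(-1,3)
    # bar frame coords: a along tool x, b across, z
    d=P-t;a=d@X0;b=d@R[:,1];z=d[:,2]
    f=lambda lo,hi,w:(a>lo)&(a<hi)&(abs(b)<w)&(z>-.02)&(z<.12)
    hub=P[f(-.085,-.02,.035)]; top=np.percentile(hub[:,2],90) if len(hub) else 0
    ht=hub[abs(hub[:,2]-top)<.006]
    print(n,"hub",len(hub),"top z",top,"centre",(ht.max(0)+ht.min(0))/2 if len(ht) else 0, "px",proj(p,(ht.max(0)+ht.min(0))/2) if len(ht) else 0)
    k=P[f(.09,.15,.035)]
    if len(k):
        kt=np.percentile(k[:,2],95);k=k[abs(k[:,2]-kt)<.007];print("knob top",kt,(k.max(0)+k.min(0))/2)
    q=P[f(.03,.095,.015)];print("bar near knob z",np.median(q[:,2]) if len(q) else None)
    if n=="scene": full=p["pixels"][:,:,::-1]
    u,v=proj(p,[t])[0]; print(u,v)
E
python3 crank.py
```

```text
t: 15.6
tcp_pos: [0.5289, -0.1953, 0.0552]
ee_rot: [0.988, 0.153, -0.001, -0.001]
force: [0.2, -0.5, -5.2]
gripper_width: 0.112
grip_force: 97.9
[ 0.5289 -0.1953  0.0552] [ 0.2054 -0.462  -5.227 ] [ 0.0154 -0.0054  0.0315] 0.11174849716161092
scene hub 18 top z 0.11087721883042663 centre [ 0.4873 -0.2022  0.11  ] px [[196.027  159.7529]]
knob top 0.1452531296832748 [ 0.6389 -0.1617  0.1438]
bar near knob z 0.10170677904888747
189.6464469511048 181.3006774761514
top hub 157 top z 0.10886863283089201 centre [ 0.4836 -0.1992  0.1074] px [[326.7005 204.9449]]
knob top 0.1433168847586607 [ 0.635  -0.1584  0.1416]
bar near knob z 0.0994877963557983
321.57725370516243 190.9429148283207
```

Lifted: hub top at 0.109 and knob top at 0.143 (both up about 73 mm), so it hangs level, and the wrist moment is near zero, so it is gripped at the balance. I'll carry it over at height.

```bash
python3 -m handwheel '[[[0,0,-30,0,0,0,0],[0,0,-40,0,0,0,0],[0,0,-40,0,0,0,0],[0,0,-40,0,0,0,0],[0,0,-30,0,0,0,0],[10,-18,-10,0,0,0,0],[15,-28,0,0,0,0,0],[15,-28,0,0,0,0,0]]]'
python3 -m handwheel '[[[15,-28,0,0,0,0,0],[15,-28,0,0,0,0,0],[15,-28,0,0,0,0,0],[15,-28,0,0,0,0,0],[15,-28,0,0,0,0,0],[15,-28,0,0,0,0,0],[15,-28,0,0,0,0,0],[15,-28,0,0,0,0,0]]]'
python3 -m handwheel '[[[15,-28,0,0,0,0,0],[8,-15,0,0,0,0,0],[0,0,0,0,0,0,0],[0,0,0,0,0,0,0],[0,0,0,0,0,0,0]]]'
python3 crank.py; python3 -c "
from h import *
go([.602,.1785,.215])"
```

```text
t: 16.5
tcp_pos: [0.5458, -0.1124, 0.2462]
ee_rot: [0.988, 0.153, -0.0, -0.0]
force: [0.8, 0.0, -4.8]
gripper_width: 0.114
grip_force: 98.5
t: 17.3
tcp_pos: [0.5921, 0.1379, 0.2454]
ee_rot: [0.988, 0.153, -0.001, 0.0]
force: [1.1, -0.4, -4.3]
gripper_width: 0.115
grip_force: 98.5
t: 17.8
tcp_pos: [0.6014, 0.183, 0.2459]
ee_rot: [0.988, 0.152, -0.001, 0.001]
force: [0.4, 0.1, -4.3]
gripper_width: 0.114
grip_force: 98.3
[0.6014 0.183  0.2459] [ 0.4055  0.0724 -4.2953] [-0.0253 -0.0431  0.0251] 0.11432279736065618
scene hub 18 top z 0.2958244811611987 centre [0.5699 0.1765 0.2945] px [[291.2613 202.5497]]
knob top 0.3349415766609979 [0.7095 0.2167 0.3328]
bar near knob z 0.29286264917397464
283.93987906225027 225.31958786150727
top hub 0 top z 0 centre 0 px 0
knob top 0.33034167017171756 [0.7116 0.2077 0.3281]
bar near knob z None
176.8359144079979 151.6121928388247
tool mm [-0.9  4.4 31.3] yaw x 0.3054 tilt [-0.    -0.001 -1.   ] tcp [0.6015 0.183  0.2463]
```

```bash
python3 -m handwheel '[[[-1,5,10,0,0,0,0],[0,0,10,0,0,0,0],[0,0,10,0,0,0,0],[0,0,0,0,0,0,0],[0,0,0,0,0,0,0],[0,0,0,0,0,0,0]]]'
cat >> crank.py <<'E'
c=full[150:270,220:380].copy();cv2.imwrite("pics/s7.png",cv2.resize(c,None,fx=5,fy=4.9,interpolation=cv2.INTER_CUBIC))
p=get_image("scene");print(proj(p,[[.558,.165,.23+.034],[.558,.165,.23],[.558,.165,.19]])-[220,150])
print([(x["score"],np.array(x["position"])-[220,150],at_z(p,x["position"],.231)) for x in pinpoint(p,"hub_foot")[:2]])
print([(x["score"],at_z(p,x["position"],.19)) for x in pinpoint(p,"spindle_top")[:2]])
E
python3 crank.py; python3 -c "
from h import *
go([.602,.1785,.215])"
```

```text
t: 18.5
tcp_pos: [0.6019, 0.1801, 0.2169]
ee_rot: [0.988, 0.153, 0.0, -0.0]
force: [0.3, 0.3, -4.1]
gripper_width: 0.115
grip_force: 98.3
[0.6019 0.1801 0.2169] [ 0.3019  0.3306 -4.1165] [0.0646 0.0504 0.0118] 0.11482742748717645
scene hub 22 top z 0.2661112803850991 centre [0.5713 0.1727 0.2641] px [[288.4032 210.1587]]
knob top 0.30715377242145275 [0.7109 0.2138 0.3044]
bar near knob z 0.26357670048875165
281.83680313587973 231.90542850862573
top hub 0 top z 0 centre 0 px 0
knob top 0.29090968897413394 [0.7118 0.2024 0.2879]
bar near knob z None
180.4712180838328 154.09243978649005
[[68.9692 54.9479]
 [67.7609 63.6021]
 [66.4084 73.2827]]
[(0.92, array([-13. , -30.3]), array([ 0.4324, -0.1995,  0.231 ])), (0.67, array([66.4, 63.5]), array([0.5604, 0.1627, 0.231 ]))]
[(0.9, array([0.5624, 0.1582, 0.19  ])), (0.74, array([0.5797, 0.4112, 0.19  ]))]
tool mm [-0.4  1.4  1.9] yaw x 0.3079 tilt [ 0.001 -0.    -1.   ] tcp [0.6019 0.1799 0.2169]
```

View pics/s7.png

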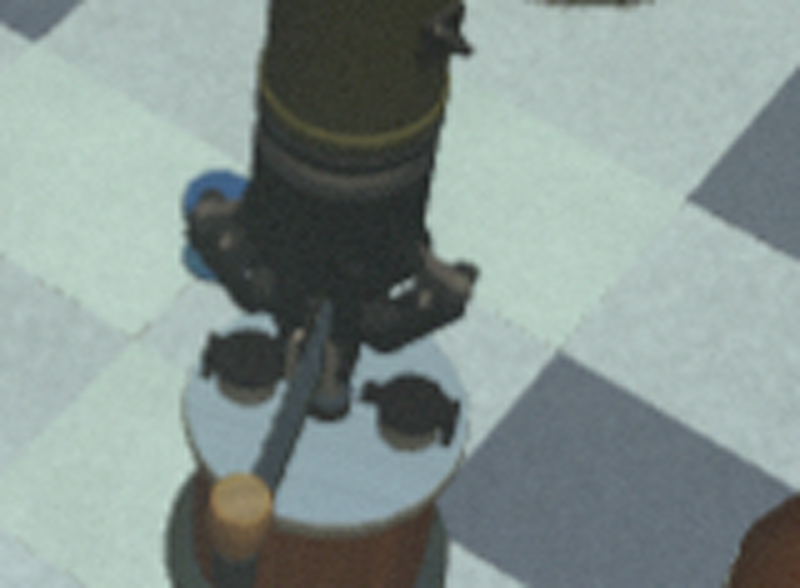

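The caps are shut at (245,360) and (415,405), and the crank is held level. Two estimates, from the TCP and from the knob, both put the hub at (0.558,0.1665), against the spindle at (0.558,0.165). The hub's underside is about 40 mm above the spindle, so I'm handing in.

```bash
python3 -c "
from workcell import *
print(finish_job())"
```

```text
the job is handed in; nothing more can be done
None
```

The job is handed in with both caps pressed shut and the crank held level at its balance point; I measured its hub about 2 mm off the spindle's centre and about 40 mm above its top, but the hand-in reported no verdict.

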